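# Key up a split hat block

### The job

Take the red-headed key wedge from the rack, stand it tip down in the middle of the split of the hat block and let go, then drive it with the mallet in several light taps, lifting the mallet off between taps, until it has gone fully home and will not move forward any more. Do not push it down with the hand, do not hit hard and do not mark the block, leave everything else where it is, and finally put the mallet back down on the table clear of the block.

Things in the scene. Friction and masses are not known exactly. Their poses are not given: they have to be found in the camera images.
- block: the split hat block, a pale wooden oval crown form about 170 mm (its own x) by 150 mm (its own y), its flat crown 110 mm over the table, on a dark board 190 x 180 x 15 mm screwed to the table. Origin: centre of the board's underside; z up. A split runs along its own x right across the crown and divides the form in two: the +y half is fixed, the -y half slides.
- slot (a point): the middle of the split at crown height (110 mm over the table), fixed to the block; block axes. The split is 16 to 25 mm wide here and both its faces lean inwards by 1 in 8 going down, as the wedge's faces do, so the wedge lies flat against both. Set in by its own weight the tip stops 26 to 58 mm below the crown; fully home it stands 50 to 82 mm below (24 mm further). How deep differs with the block's setting and cannot be measured beforehand.
- crown_half (a joint): how far the sliding half of the block has been spread by the wedge, in m: 0 closed as at the start, 0.006 at its solid stop. Springs press it towards closed. Spreading it takes about 7 to 14 N down on the wedge, more towards the end; the wedge goes down 4 mm for each mm of spread and stays where it is when let go (friction holds it). At 0.006 the wedge comes up solid.
- wedge: the key wedge, pale beech with a red-painted head: 115 mm long, 50 mm wide (own x, sides parallel), 10 mm thick at the tip and 39 mm at the head (own y). Origin: centre of the tip face; z runs from the tip to the head, up when it stands in the rack. Mass about 0.1 kg.
- wedge_head (a point): centre of the wedge's flat head face, where it is struck, 115 mm from the tip; wedge axes. A light tap stays under 30 N, even when the wedge has come up solid; the mallet should meet it at about 20 mm/s, as a faster solid hit rings up higher
- mallet: a small beech mallet, about 0.32 kg. Head 50 x 54 x 84 mm, standing on one striking face; origin: centre of that (lower) striking face, z up along the head. The handle comes out of the middle of the head level along its own -x, 42 mm above the origin: 20 mm wide (own y), 26 mm high, from 25 to 170 mm from the head's axis.
- mallet_grip (a point): place on the mallet's handle to grip it, next to the head, on the handle's middle line: 46 mm along own -x from the head's axis, 42 mm above the lower striking face; mallet axes
- rack: brown wooden rack block 85 (own x) x 160 (own y) x 55 mm, fixed to the table; origin: centre of its underside. Three sockets 50 mm deep in a row along its own y, 50 mm apart, hold three wedges standing tip down with their 50 mm width along the rack's x; 65 mm of the red one stands out.
- wedge_dark: dark wooden wedge in the rack, 95 mm long, 42 mm wide, not for this block; leave it alone. Origin: centre of its tip
- wedge_blue: blue-headed wedge in the rack, 88 mm long, 46 mm wide, not for this block; leave it alone. Origin: centre of its tip
- stiffener: amber bottle, 60 mm across, 150 mm high; leave it alone
- pin_tin: round pin tin with a red lid, 74 mm across, 34 mm high; leave it alone
- ribbon_reel: reel of blue ribbon lying flat, 84 mm across, 30 mm high; leave it alone
- tape_case: yellow tape measure, 62 x 62 x 24 mm; leave it alone
- hat_brush: hat brush, 50 x 170 x 38 mm, long side along its own y; leave it alone
- tolliker: pale wooden hatter's rubbing tool, 85 x 50 x 50 mm; leave it alone
Things that resemble listed ones, but are neither listed nor needed, are in the scene too. Leave any blue or pink look-alike of the mallet alone.

How it is judged:
By the outcome, as a careful person would: the job done as asked, in the order asked, and still so for the second after the job is handed in, with the robot touching nothing.
It also fails if it takes over 72 s, if anything falls off the work surface, if the arm or the gripper's body presses on something with over 40 N, if the wrist force passes 120 N, or if a joint passes its speed limit or range.

### The arm

A 6-joint arm with a two-finger parallel gripper is mounted at the origin on the work surface. World frame = base frame: x ahead of the robot, y to its left, z up, the work surface at z = 0. Lengths are in m, angles in rad, forces in N, time in s.
With the tool pointing down it reaches from about 0.275 to 0.825 m from the base axis. Payload 4.9 kg.
Tool frame: the origin (TCP) lies midway between the tips of the shut fingers; the grasp point (between the pads) lies 19 mm behind it (bot.grip_depth is the distance from the TCP to the grasp point, in m); z points along the fingers, y is the line along which they close (so a half turn about z gives the same grasp; the last joint's range is limited). The gripper opens to 85 mm and grips with 20 to 120 N. Pads are 22 mm wide; open, the fingers measure 114 mm over their backs; the gripper's body (76 mm by 85 mm) begins 54 mm behind the grasp point. The pads swing forward as they close: fully open they stand 13 mm farther back than shut.
Start: joints at [1.067, 0.326, -0.193, 1.052, 0, 1.437], TCP at [0.199, 0.513, 0.231] pointing down, gripper open.
Joint ranges: [-2.65, 2.65], [-0.97, 1.79], [-1.3, 1.35], [-1.93, 2.1], [-1.47, 1.37], [-3.14, 3.14]. Speed limits (rad/s): [2.57, 2.57, 3.14, 3.14, 3.14, 3.14].

### API

Orientations are given as a unit quaternion [w, x, y, z].
In Python, from cell import bot gives the robot as it stands. Calls block until the motion is done:
- bot.move_pose(position, orientation): joint-space move of the TCP to a pose.
- bot.move_linear(position, speed=0.15, rotation=None, until_force=None): straight line of the TCP; rotation=None keeps the orientation; speed is the mean speed in m/s. With until_force (N) it stops when the force on the tool has changed by that much, and returns True; else False.
- bot.goto_joints(angles): joint-space move.
- bot.set_gripper(opening, grasp_force=None): opening from 0.0 (shut) to 1.0 (fully open); grasp_force is the grip in N (None keeps the last); returns when the fingers have stopped.
- bot.wait(seconds).
- bot.solve_ik(position, orientation): joint angles nearest the present ones, or None.
- bot.camera(name): name is "scene" or "top"; returns the picture (480x640x3 uint8, red, green, blue); there is no depth.
- bot.calibration(name): a dict with "mtx" (3x3 intrinsics, pixels), "extrinsics" (4x4, takes a point from world to camera coordinates). Camera axes: x right, y down, z forward; pixel columns grow to the right and rows downward; lengths in m; the calibration is good to about 2 mm. A picture is of the moment at which its call begins. calibration takes no time and is no camera call.
A pose or a line that the arm cannot do raises bot.PlanningError and nothing moves.
- bot.close_job(): hands the job in; it is judged then, once.
Trained networks look in the newest picture that a camera, given by its name, has taken for a name from the list of things; names that differ only in an ending like _2 or _b are one class to them, and where a whole thing is asked for, a point or a joint stands for the part that bears it (a point fixed in the world has none). Each returns a list of dicts, best first, with "confidence" (0 to 1); they miss things now and then, are a little off and sometimes report something else, mostly with a low value. They report only what shows in the picture. A call takes as long as a camera call. They do not tell look-alikes from the thing itself.
- bot.search_frame(camera, thing): "bbox" ([left, top, width, height] in pixels, round what is visible of it).
Readings, each from a call of its own:
- bot.read_clock(): time.
- bot.read_joint_positions(): joint angles.
- bot.read_joint_vel(): joint speeds.
- bot.read_joint_efforts(): joint torques, N m.
- bot.read_position(): TCP position.
- bot.read_tool_rot(): TCP orientation.
- bot.read_ft_force(): force on the tool from outside, world axes, zero at the start.
- bot.read_moment(): the same for the moment, N m.
- bot.read_gripper_width(): opening from 0.0 (shut) to 1.0 (fully open).
- bot.read_finger_force(): force on a finger pad.
Only numpy, scipy, OpenCV 4.12 (cv2) and the standard library are available. Lean on these libraries where they do the work, as an engineer would, in place of code of your own. Each camera call takes 0.05 s, during which the arm holds its last target. There are 200 camera calls.

## Working session

There is one attempt and no reset: what is moved stays moved. The work goes in short steps, each a Python script; the robot and the scene stay as the last script left them, time stands still between calls to the robot, and variables do not carry over. Pictures are saved under pics/ and viewed, at most 10 in all, crops included, and the job is handed in when it is done.

```bash
mkdir -p pics; ls; python3 - <<'E'
from cell import bot
import cv2
for n in("scene","top"):
    im=bot.camera(n); cv2.imwrite(f"pics/{n}0.png",im[...,::-1])
    c=bot.calibration(n); print(n,c["mtx"].tolist(),c["extrinsics"].round(4).tolist())
    for t in("block","wedge","mallet","rack"):
        print(t,[(d["bbox"],round(d["confidence"],2)) for d in bot.search_frame(n,t)[:4]])
print(bot.read_clock())
E
```

```text
pics
scene [[526.156947960302, 0.0, 313.50376935895565], [0.0, 526.156947960302, 229.07002873507508], [0.0, 0.0, 1.0]] [[-0.8688, 0.4951, -0.0115, 0.5223], [0.407, 0.7006, -0.5862, -0.0747], [-0.2821, -0.514, -0.8101, 1.5133], [0.0, 0.0, 0.0, 1.0]]
block [([284.4, 250.4, 101.4, 83.4], 0.59)]
wedge [([442.3, 374.8, 30.7, 35.3], 0.84), ([301.2, 241.9, 52.6, 64.6], 0.61), ([300.2, 370.1, 31.2, 36.8], 0.32)]
mallet [([262.0, 166.9, 67.7, 34.3], 0.92), ([241.8, 80.0, 24.5, 49.2], 0.63), ([282.9, 111.1, 67.3, 29.7], 0.6), ([283.5, 252.0, 103.0, 83.9], 0.42)]
rack [([407.9, 347.6, 66.1, 71.8], 0.95), ([420.8, 342.3, 24.8, 22.3], 0.69)]
top [[512.086183418425, 0.0, 316.71573101232923], [0.0, 512.086183418425, 231.05972152202918], [0.0, 0.0, 1.0]] [[-0.0352, -0.9994, -0.0008, -0.0891], [-0.9714, 0.0344, -0.2351, 0.547], [0.235, -0.0075, -0.972, 1.3661], [0.0, 0.0, 0.0, 1.0]]
block [([239.7, 201.0, 80.0, 74.9], 0.97)]
wedge [([122.5, 249.6, 22.9, 23.8], 0.59)]
mallet [([390.5, 222.5, 24.9, 73.8], 0.9), ([437.1, 276.0, 37.3, 67.6], 0.57), ([364.8, 173.7, 28.7, 26.8], 0.19)]
rack [([126.7, 246.5, 64.5, 39.1], 0.9)]
0.5
```

View pics/scene0.png

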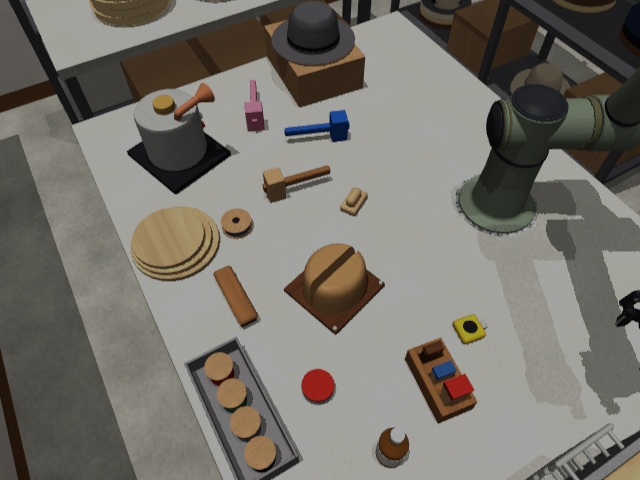

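View pics/top0.png

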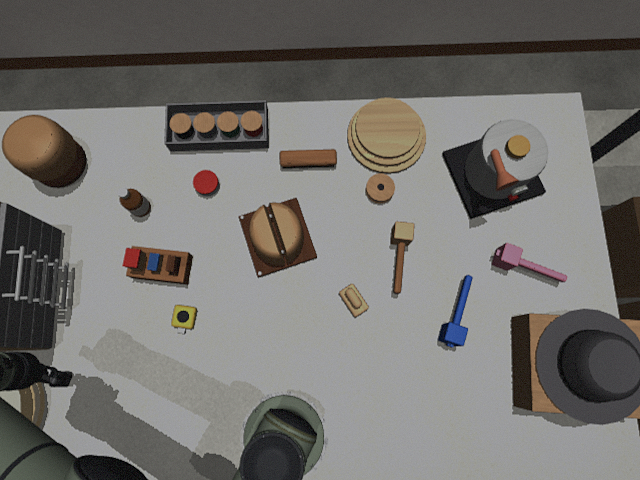

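The scene view shows the red wedge at (458,387), the block at (335,280) and the beech mallet at (295,182). In the top view they are at (132,258), (277,233) and (401,255).

Possible confusions:
- **Wedge:** the red pin tin at top (206,182) and the blue and dark wedges at (153,261) and (173,264). I choose the red head at (132,258).
- **Mallet:** the blue one at (455,320) and the pink one at (525,262). I choose the beech one.

One composite crop will check both choices.

```bash
python3 - <<'E'
import cv2,numpy as np
t=cv2.imread("pics/top0.png");s=cv2.imread("pics/scene0.png")
def c(im,x,y,w):
    o=cv2.resize(im[y:y+w,x:x+w],(264,264),interpolation=cv2.INTER_CUBIC)
    for k in range(0,w,10):
        p=int(k*264/w); cv2.line(o,(p,0),(p,4),(0,0,0)); cv2.line(o,(0,p),(4,p),(0,0,0))
    return o
cv2.imwrite("pics/crop1.png",np.vstack([np.hstack([c(t,114,222,88),c(t,234,192,88),c(t,360,214,88)]),np.hstack([c(s,396,334,88),c(s,285,240,88),c(s,255,140,88)])]))
E
```

```text
(no output)
```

View pics/crop1.png

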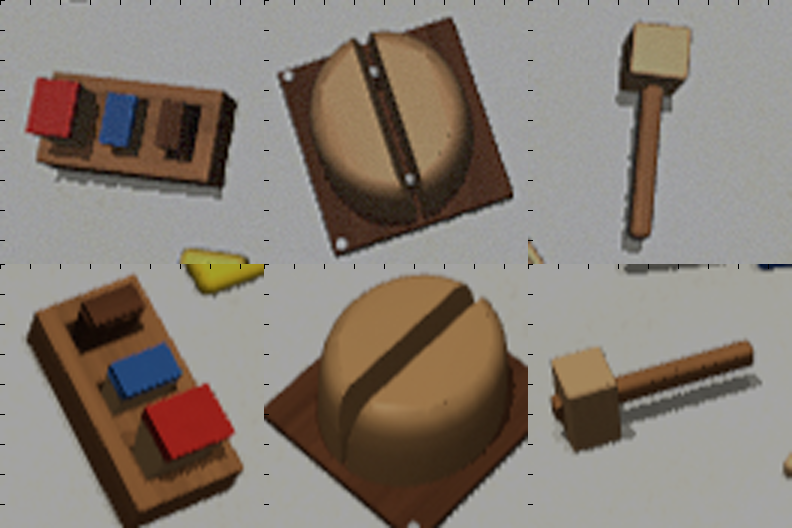

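```bash
cat > h.py <<'E'
import numpy as np
from cell import bot
from scipy.spatial.transform import Rotation as R
from scipy.optimize import least_squares
C={n:bot.calibration(n) for n in("scene","top")}
def proj(n,P):
    P=np.atleast_2d(P); E=C[n]["extrinsics"]; q=(P@E[:3,:3].T+E[:3,3])@C[n]["mtx"].T
    return q[:,:2]/q[:,2:]
def ray(n,uv,z):
    E=C[n]["extrinsics"]; d=E[:3,:3].T@np.linalg.solve(C[n]["mtx"],[*uv,1]); o=-E[:3,:3].T@E[:3,3]
    return o+d*(z-o[2])/d[2]
def fit(obs,x0):
    # obs: list of (cam, uv, local xyz)
    def f(v):
        r=R.from_euler("z",v[2]); return np.concatenate([proj(c,r.apply(p)+[v[0],v[1],0])[0]-uv for c,uv,p in obs])
    s=least_squares(f,x0,loss="soft_l1",x_scale=[.1,.1,1]); return s.x, f(s.x).round(1).reshape(-1,2).tolist()
E
cat > m.py <<'E'
from h import *
o={"tr":(114,222),"tb":(234,192),"tm":(360,214),"sr":(396,334),"sb":(285,240),"sm":(255,140)}
def O(k,uvs,ps): return [({"t":"top","s":"scene"}[k[0]],np.array(o[k])+np.array(uv)/3-.33,np.array(p)) for uv,p in zip(uvs,ps)]
def rect(a,b,z): return [(-a/2,-b/2,z),(a/2,-b/2,z),(a/2,b/2,z),(-a/2,b/2,z)]
import sys
best=lambda obs,p:min((fit(obs,[*p[:2],y]) for y in (0,1.57,3.14,-1.57,.7,-.7)),key=lambda r:np.abs(r[1]).sum())
# wedge head: order by angle automatically: try cyclic shifts / directions
def auto(lists):
    res=[]
    import itertools
    for sh in itertools.product(range(4),repeat=len(lists)):
        obs=[]
        for (k,uvs,ps),s in zip(lists,sh): obs+=O(k,uvs[s:]+uvs[:s],ps)
        c=obs[0]; g=ray(c[0],c[1],c[2][2]); 
        r=best(obs,g); res.append((np.abs(r[1]).sum(),r))
    res.sort(key=lambda t:t[0]); return [r[1] for r in res[:2]]
def show(n,L):
    for v,e in auto(L): print(n,v.round(4),"deg",np.degrees(v[2]).round(1),e)
show("wedge",[("sr",[(144,140),(205,122),(232,161),(178,194)][::-1],rect(.05,.039,.12))])
show("rack",[("tr",[(57,73),(222,92),(208,181),(38,160)][::-1],rect(.085,.16,.055)),("sr",[(38,51),(135,13),(241,203),(133,261)][::-1],rect(.085,.16,.055))])
show("board",[("tb",[(14,73),(186,17),(248,195),(74,255)][::-1],rect(.19,.18,.015))])
show("mallet",[("tm",[(108,22),(163,27),(157,78),(102,70)][::-1],rect(.05,.054,.084)),("sm",[(25,94),(74,83),(89,124),(40,134)][::-1],rect(.05,.054,.084))])
w=lambda k,uv,z:ray({"t":"top","s":"scene"}[k[0]],np.array(o[k])+np.array(uv)/3-.33,z)[:2].round(4)
print("handle end",w("tm",(112,235),.048),w("sm",(222,84),.05))
for n,k,ps in (("top","tb",[(86,42),(138,190),(107,33),(157,185)]),("sc","sb",[(191,23),(84,124),(212,38),(84+20,124+30)])):
    print(n,[w(k,p,.11).tolist() for p in ps])
for c in C: print(c,-C[c]["extrinsics"][:3,:3].T@C[c]["extrinsics"][:3,3])
E
python3 m.py
```

```text
wedge [0.4754 0.3874 3.0562] deg 175.1 [[-0.8, -0.2], [1.8, 0.5], [-0.1, -3.2], [-0.1, 0.8]]
wedge [ 0.4754  0.3874 -0.0854] deg -4.9 [[-0.1, -3.2], [-0.1, 0.8], [-0.8, -0.2], [1.8, 0.5]]
rack [ 0.47    0.3387 -0.1629] deg -9.3 [[-0.9, -0.0], [0.2, -0.4], [-1.1, -1.3], [-1.3, -0.4], [-0.2, -1.2], [-1.1, -1.6], [1.0, -4.6], [0.4, 0.5]]
rack [ 0.47    0.3387 -3.3045] deg -189.3 [[-1.1, -1.3], [-1.3, -0.4], [-0.9, -0.0], [0.2, -0.4], [1.0, -4.6], [0.4, 0.5], [-0.2, -1.2], [-1.1, -1.6]]
board [0.5445 0.006  0.2991] deg 17.1 [[1.1, -0.0], [0.5, -0.7], [-0.6, 0.0], [-0.9, 0.5]]
board [0.5445 0.006  3.4407] deg 197.1 [[-0.6, 0.0], [-0.9, 0.5], [1.1, -0.0], [0.5, -0.7]]
mallet [ 0.5325 -0.3468 -0.1939] deg -11.1 [[-0.0, 0.9], [0.1, 0.5], [-1.0, -0.8], [-1.2, 0.6], [-0.3, -0.8], [-1.0, -0.2], [-0.9, 0.2], [0.1, -0.9]]
mallet [ 0.5325 -0.3468  2.9476] deg 168.9 [[-1.0, -0.8], [-1.2, 0.6], [-0.0, 0.9], [0.1, 0.5], [-0.9, 0.2], [0.1, -0.9], [-0.3, -0.8], [-1.0, -0.2]]
handle end [ 0.3675 -0.323 ] [ 0.3671 -0.3203]
top [[0.6094, 0.0383], [0.4703, -0.0066], [0.6173, 0.019], [0.4742, -0.0237]]
sc [[0.4889, -0.021], [0.6123, 0.0181], [0.4819, 0.0001], [0.6121, 0.0492]]
scene [0.91109613 0.57158564 1.18818209]
top [ 0.20719506 -0.09764994  1.45631063]
```

```bash
cat >> h.py <<'E'
def down(a):  # tool down with closing line along angle a; nearest j6 to 0
    best=None
    for s in (np.pi/2,-np.pi/2):
        q=(R.from_euler("z",a+s)*R.from_euler("x",np.pi)).as_quat()
        yield [q[3],q[0],q[1],q[2]]
def pick(p,a):
    c=[(abs(j[5]),q) for q in down(a) for j in [bot.solve_ik(p,q)] if j is not None]
    return min(c)[1]
E
python3 - <<'E'
from h import *
print("bottle",ray("top",(141,209),0)[:2],ray("scene",(392,457),0)[:2])
a=np.radians(-8)
W=np.array([.4765,.3877,0])
q=pick([*W[:2],.2],a); print(bot.solve_ik([*W[:2],.2],q))
bot.move_pose([*W[:2],.19],q)
bot.set_gripper(1.0)
print(bot.move_linear([*W[:2],.079],speed=.12,until_force=6), bot.read_position())
bot.set_gripper(0,grasp_force=40)
print(bot.read_gripper_width(),bot.read_finger_force(),bot.read_ft_force())
bot.move_linear([*W[:2],.23],speed=.12)
print(bot.read_ft_force(),bot.read_gripper_width())
S=np.array([.5445,.0075]); b=np.radians(17.1)
q2=min((x for x in down(b)),key=lambda x:-abs(np.dot(x,q)))
bot.move_pose([*S,.24],q2)
import cv2
im=[bot.camera("top"),bot.camera("scene")]
for n,i in zip(("top","scene"),im): cv2.imwrite(f"pics/{n}1.png",i[...,::-1])
A=cv2.resize(im[0][150:300,200:350],(400,400),interpolation=2);B=cv2.resize(im[1][190:340,260:410],(400,400),interpolation=2)
cv2.imwrite("pics/c2.png",np.hstack([A,B])[...,::-1]); print(bot.read_clock(),bot.read_position())
E
```

```text
bottle [0.64470117 0.40816484] [0.64863754 0.41926988]
[ 0.56290371  0.46576203 -0.06260911  1.04242519  0.         -0.86826628]
False [0.47708931 0.38809811 0.07979299]
0.5819678763474951 41.99819393455982 [-0.08073019 -0.98218499  3.69558619]
[-0.23211247 -0.50181445 -1.1464263 ] 0.582947804542093
7.1417 [0.54455861 0.00850075 0.23992678]
```

View pics/c2.png

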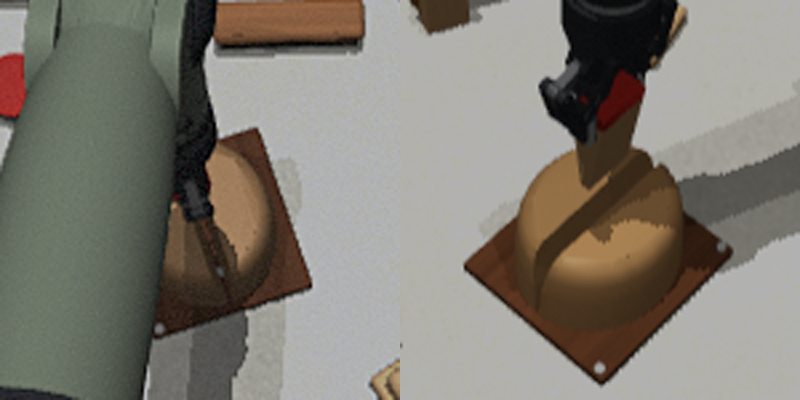

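The wedge is held upright over the split, with its tip near crop (585,187), which is about scene (329,260). I'll compare that with the predicted tip corners, then lower.

```bash
python3 - <<'E'
from h import *
r=R.from_euler("z",17.1,degrees=True)
p=bot.read_position(); z=p[2]-.0748
for n,c in (("tip",[(a,b,z) for a in(-.025,.025) for b in (-.005,.005)]),("head",[(a,b,z+.115) for a in(-.025,.025) for b in (-.0195,.0195)])):
    u=proj("scene",r.apply(c)+[p[0],p[1],0]); print(n,((u-[260,190])/.375+[400,0]).round(0).tolist())
S=[.5445,.0075]
u=proj("scene",r.apply([(a,b,.11) for a in(-.06,.06) for b in (-.0095,.0095)])+[*S,0]); print("slot",((u-[260,190])/.375+[400,0]).round(0).tolist())
E
```

```text
tip [[617.0, 148.0], [625.0, 154.0], [578.0, 183.0], [587.0, 190.0]]
head [[608.0, 59.0], [644.0, 85.0], [566.0, 95.0], [602.0, 122.0]]
slot [[636.0, 155.0], [651.0, 166.0], [547.0, 237.0], [563.0, 250.0]]
```

```bash
python3 - <<'E'
from h import *
import cv2
r=R.from_euler("z",17.1,degrees=True)
out=[]
for n,(x,y) in (("top",(237,190)),("scene",(290,235))):
    im=cv2.imread(f"pics/{n}0.png")[y:y+80,x:x+80]; im=cv2.resize(im,(400,400),interpolation=2)
    for b in (-.0095,.0095):
        u=(proj(n,r.apply([(-.05,b,.11),(.05,b,.11)])+[.5445,.0075,0])-[x,y]+.5)*5
        cv2.line(im,*[tuple(int(v) for v in k) for k in u],(0,255,0),1)
    out.append(im)
cv2.imwrite("pics/c3.png",np.hstack(out))
E
```

```text
(no output)
```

View pics/c3.png

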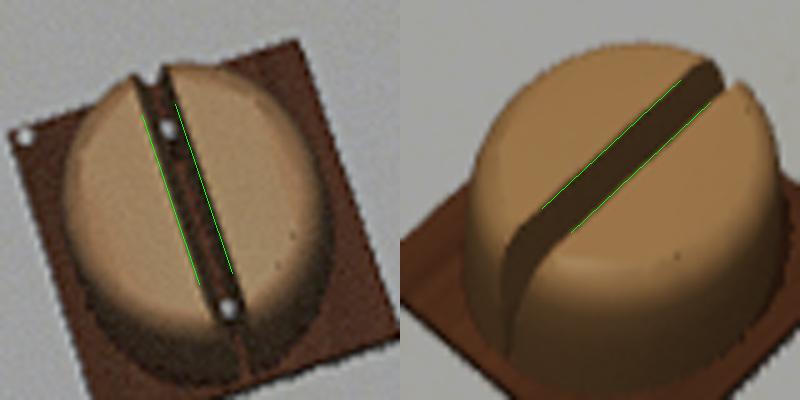

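The overlaid slot lines match the split edges to about a pixel in both views, so I'll lower the wedge.

```bash
python3 - <<'E'
from h import *
import cv2
S=[.5445,.0068]
bot.move_linear([*S,.205],speed=.1); bot.wait(.3); f0=bot.read_ft_force()
h=bot.move_linear([*S,.117],speed=.025,until_force=2.5)
p=bot.read_position(); print(h,p,"tip depth",.11-(p[2]-.0748),bot.read_ft_force()-f0)
bot.set_gripper(1.0); bot.wait(.3)
bot.move_linear([p[0],p[1],p[2]+.14],speed=.2)
m=[.5325,-.3468]; 
q=pick([.49,-.34,.2],np.radians(90-9.5))
print(bot.read_clock())
bot.move_pose([.487,-.339,.2],q)
im=[bot.camera("top"),bot.camera("scene")]
for n,i in zip(("top","scene"),im): cv2.imwrite(f"pics/{n}2.png",i[...,::-1])
A=cv2.resize(im[0][190:290,220:320],(400,400),interpolation=2);B=cv2.resize(im[1][220:320,285:385],(400,400),interpolation=2)
cv2.imwrite("pics/c4.png",np.hstack([A,B])[...,::-1]); print(bot.read_clock(),bot.read_joint_positions())
E
```

```text
True [0.54484492 0.00630975 0.14090929] tip depth 0.04389071108080954 [ 2.41581496 -0.85437829  1.83399716]
11.8333
13.2833 [-7.30704605e-01  4.27007641e-01 -1.23867522e-01  1.01990870e+00
  1.94333136e-04 -5.67060478e-01]
```

View pics/c4.png

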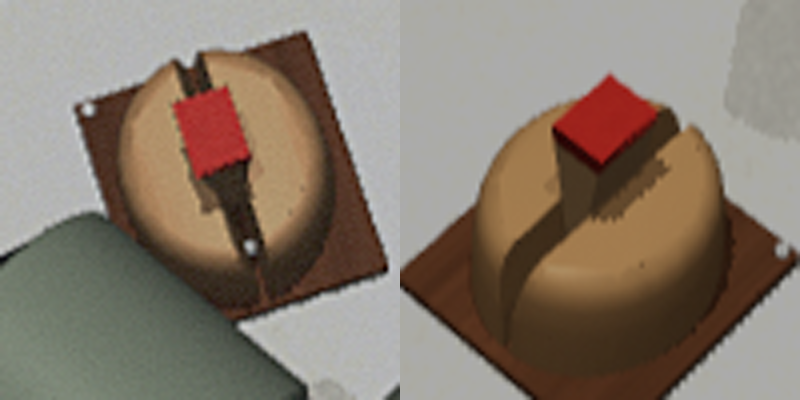

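```bash
python3 - <<'E'
from h import *
cs=[(.025,.0195),(.025,-.0195),(-.025,-.0195),(-.025,.0195)]
T=[(175,102),(228,88),(248,158),(197,178)]; Sc=[(600,168),(553,128),(610,75),(657,113)]
o=[("top",np.array([220+a/4,190+b/4])-.4) for a,b in T]+[("scene",np.array([285+(a-400)/4,220+b/4])-.4) for a,b in Sc]
def f(v):
    r=R.from_euler("z",v[3]); res=[]
    for i,(c,uv) in enumerate(o):
        res.append(proj(c,r.apply([*cs[i%4],0])+v[:3])[0]-uv)
    return np.concatenate(res)
best=None
for sh in range(4):
    o2=o[:4]+[o[4+(k+sh)%4] for k in range(4)]
    def g(v):
        r=R.from_euler("z",v[3]); return np.concatenate([proj(c,r.apply([*cs[i%4],0])+v[:3])[0]-uv for i,(c,uv) in enumerate(o2)])
    s=least_squares(g,[.545,.007,.18,.3],loss="soft_l1")
    if best is None or s.cost<best.cost: best=s
print(best.x.round(4),np.degrees(best.x[3]),best.cost,best.fun.round(1))
# grip the mallet
y=np.radians(-9.5); g=np.array([.5325-.045*np.cos(y),-.3468-.045*np.sin(y)])
q=bot.read_tool_rot()
print(bot.move_linear([*g,.025],speed=.15,until_force=6))
bot.set_gripper(0,grasp_force=110)
print(bot.read_position(),bot.read_gripper_width()*85,bot.read_finger_force(),bot.read_clock())
bot.move_linear([*g,.12],speed=.1)
bot.wait(.3); print(bot.read_ft_force(),bot.read_moment(),bot.read_gripper_width()*85)
bot.move_linear([*g,.28],speed=.2)
import cv2
cv2.imwrite("pics/scene3.png",bot.camera("scene")[...,::-1]); print(bot.read_clock())
E
```

```text
[0.5433 0.006  0.1755 0.2825] 16.187787304069253 1.8955557459174919 [-0.9  0.9  0.2 -0.1  0.9  0.2 -0.8 -0.2 -0.1 -0.3 -0.7 -0.2 -0.3  0.2
  0.4  0.2]
False
[ 0.48815251 -0.33971948  0.02547266] 18.493327999297904 107.38593935966492 15.225
[ 0.33400723  0.88408887 -3.60712274] [-0.00194427  0.05262027 -0.0365398 ] 17.987029891411755
17.625
```

```bash
cat > t.py <<'E'
from h import *
y=np.radians(10); W=np.array([.5437,.0065]); g=W-.045*np.array([np.cos(y),np.sin(y)])
def tap(z0,z1,F,v=.013):
    bot.move_linear([*g,z0],speed=.03)
    bot.wait(.1); f0=bot.read_ft_force()
    h=bot.move_linear([*g,z1],speed=v,until_force=F)
    p=bot.read_position(); f=bot.read_ft_force()-f0
    bot.move_linear([*g,max(p[2],z1)+.012],speed=.04)
    print(h,(p[2]-.0255).round(4),f.round(1),round(bot.read_clock(),1),flush=True); return h,p[2]
E
python3 - <<'E'
from t import *
q0=bot.read_tool_rot(); r=R.from_euler("z",19.5,degrees=True)*R.from_quat([*q0[1:],q0[0]]); q=r.as_quat(); q=[q[3],*q[:3]]
bot.move_pose([*g,.29],q)
bot.move_linear([*g,.222],speed=.15)
import cv2
h,z=tap(.218,.190,5,.018)
im=[bot.camera("top"),bot.camera("scene")]
A=cv2.resize(im[0][170:290,220:340],(400,400),interpolation=2);B=cv2.resize(im[1][180:300,275:395],(400,400),interpolation=2)
cv2.imwrite("pics/c5.png",np.hstack([A,B])[...,::-1])
print(bot.read_position(),g,bot.read_tool_rot(),q)
E
```

```text
True 0.18 [ 0.6 -1.3  4. ] 21.2
[ 0.4991141  -0.00126422  0.21723476] [ 0.49938365 -0.00131417] [-0.00253189 -0.08720517  0.99618661  0.00104241] [np.float64(-0.0012713443880038677), np.float64(-0.08716443721392345), np.float64(0.9961929162367896), np.float64(0.000646690241114096)]
```

View pics/c5.png

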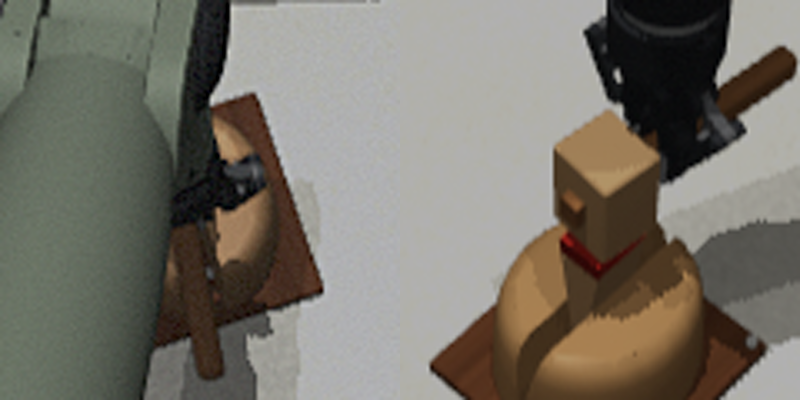

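The mallet is upright and centred over the red head at crop (600,250). Contact is at z=0.180, so I'll start tapping.

```bash
python3 - <<'E'
from t import *
zc=.180+.0255
for i in range(4):
    h,z=tap(zc+.007,zc-.007,18); zc=z
print(bot.read_gripper_width(),bot.read_moment())
E
```

```text
False 0.1741 [-0.6 -0.2  8.3] 23.4
False 0.1684 [-1.  -0.   8.2] 25.5
False 0.1629 [-0.5 -0.5  8.7] 27.6
False 0.1574 [-1.7 -0.7  9.8] 29.8
0.21954129617751156 [-0.04027867  0.03875936 -0.03364842]
```

```bash
python3 - <<'E'
from t import *
zc=.1574+.0255
for i in range(4):
    h,z=tap(zc+.006,zc-.006,17,.011); zc=min(zc,z)
E
```

```text
True 0.1571 [-0.5 -0.6  6.9] 31.4
True 0.1571 [-2.2  0.1  6.7] 33.0
True 0.1573 [-0.4 -0.2  6.9] 34.6
True 0.1574 [-1.5 -0.   6.9] 36.2
```

```bash
python3 - <<'E'
from t import *
zc=.1572+.0255
h,z=tap(zc+.005,zc-.006,21,.009)
h,z=tap(zc+.005,zc-.006,21,.009)
bot.move_linear([*g,.28],speed=.2)
# put back where it was
q0=bot.read_tool_rot(); r=R.from_euler("z",-19.5,degrees=True)*R.from_quat([*q0[1:],q0[0]]); q=r.as_quat(); q=[q[3],*q[:3]]
y=np.radians(-9.5); m=np.array([.5325-.045*np.cos(y),-.3468-.045*np.sin(y)])
bot.move_pose([*m,.2],q)
import cv2
im=[bot.camera("top"),bot.camera("scene")]
A=cv2.resize(im[0][190:290,220:320],(400,400),interpolation=2);B=cv2.resize(im[1][220:320,285:385],(400,400),interpolation=2)
cv2.imwrite("pics/c6.png",np.hstack([A,B])[...,::-1]); print(bot.read_clock())
E
```

```text
True 0.1575 [-1.7  0.5  7. ] 38.0
True 0.1576 [-1.7 -1.   7. ] 39.7
41.6833
```

View pics/c6.png

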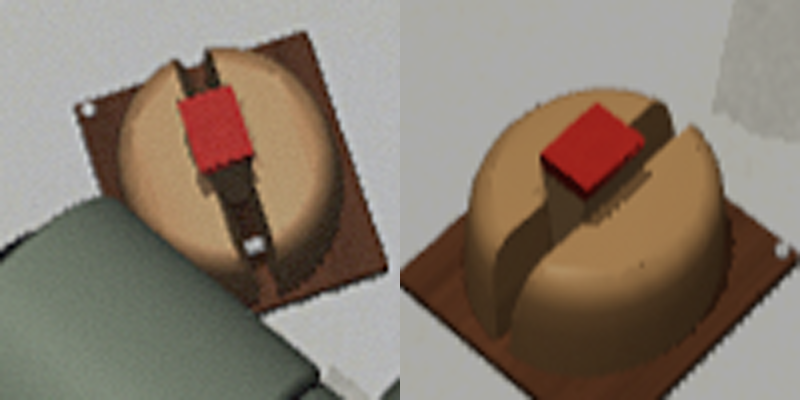

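```bash
python3 - <<'E'
from h import *
a=np.array([.5435,.0062,.1797]); n=R.from_euler("z",17,degrees=True).apply([0,1,0])
for s in(1,-1):
  for d in (.016,.020,.024): print(s,d,((proj("scene",a+s*n*d/8+[0,0,-d])-proj("scene",a))*4).round(1),((proj("top",a+s*n*d/8+[0,0,-d])-proj("top",a))*4).round(1))
# lower the mallet
bot.wait(.2); f0=bot.read_ft_force(); p=bot.read_position()
bot.move_linear([p[0],p[1],.035],speed=.12)
print(bot.move_linear([p[0],p[1],.019],speed=.015,until_force=2.5),bot.read_position(),bot.read_clock())
E
```

```text
1 0.016 [[ 1.9 17.2]] [[-0.8  7.2]]
1 0.02 [[ 2.4 21.5]] [[-1.   8.9]]
1 0.024 [[ 2.9 25.7]] [[-1.2 10.7]]
-1 0.016 [[-3.2 13.3]] [[5.  5.2]]
-1 0.02 [[-4.  16.6]] [[6.3 6.5]]
-1 0.024 [[-4.7 19.9]] [[7.5 7.8]]
True [ 0.48849257 -0.33856788  0.02662389] 44.05
```

The shift seen in the image fits the full 24 mm of travel. I'll release the mallet and retreat.

```bash
python3 - <<'E'
from h import *
import cv2
bot.set_gripper(1.0); bot.wait(.3)
p=bot.read_position(); bot.move_linear([p[0],p[1],.25],speed=.15)
bot.goto_joints([1.067,.326,-.193,1.052,0,1.437]); bot.wait(.3)
cv2.imwrite("pics/end.png",bot.camera("scene")[...,::-1]); print(bot.read_clock())
E
```

```text
50.15
```

View pics/end.png

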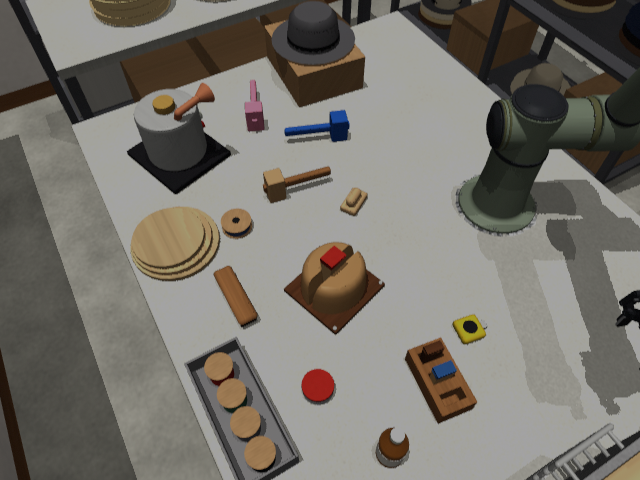

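The final view shows the wedge driven into the block at (333,258), the mallet standing back on the table at (295,182), and everything else where it was.

```bash
python3 -c "
from cell import bot
print(bot.close_job())"
```

```text
the job is handed in; nothing more can be done
None
```

The job is handed in at about 50 s on the clock: the red wedge looks fully home (the last six taps, stopped at 17 to 21 N, moved it no further), the mallet is back on the table clear of the block, and nothing else shows as moved.

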